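# Sort two hex spacers with the length gauge

### The arm

A 6-joint arm with a two-finger parallel gripper is mounted at the origin on the work surface. World frame = base frame: x ahead of the robot, y to its left, z up, the work surface at z = 0. Lengths are in m, angles in degrees, forces in N, time in s.
With the tool pointing down it reaches from about 0.375 to 0.9 m from the base axis. Payload 3.1 kg.
Tool frame: the origin (TCP) lies at the very end of the fingers, on their centre line; the grasp point (between the pads) lies 19 mm behind it; z points along the fingers, x is the direction in which the jaws open and shut, and the axes are right-handed (so a half turn about z gives the same grasp; the last joint's range is limited). The gripper opens to 87 mm and grips with 3 to 60 N. Pads are 19 mm wide; open, the fingers measure 117 mm over their backs; the gripper's body (75 mm by 190 mm) begins 51 mm behind the grasp point.
Start: joints at [52.798, 30.224, 82.088, -0, 67.689, -10.227], TCP at [0.283, 0.557, 0.223] pointing down, gripper open.
Joint ranges: [-176.69, 176.69], [-43.24, 126.21], [12.49, 139.97], [-82, 262], [0, 151.66], [-163.58, 163.58]. Speed limits (degrees/s): [159.86, 159.86, 180, 180, 180, 180].

### API

Orientations are given as a 3x3 rotation matrix whose columns are the frame's x, y, z axes.
In Python, from rig import bot gives the robot as it stands.
- The arm moves only by the tool arm_command, never from a script. Its argument "plan" is a list of rows, each an object of numbers: "claw": the opening, from 0 (shut) to 1 (fully open); "dx", "dy", "dz": the shift along the tool's x, y, z in cm; "twist": the turn about the tool's z in degrees. A call has 1 to 8 rows; each row is the pose to reach, as a shift and turn from the pose measured when the call began, along the tool's axes at that moment; what a row does not reach only later rows make up. A row lasts 1/12 s, in which the tool goes at most 41.7 mm and 7.16 degrees, less where a joint would pass 70% of its speed; a pose out of reach is approached as far as the arm can. A call with a gripper value outside its range is refused whole. The fingers move at their own pace and stop on an object; the grip force is fixed at half the most. Time passes only in rows, so rows that repeat a pose let the fingers close. It gives the time, the measured TCP pose, the force and the opening at its end, in the units of the state.
- bot.read_state(): the state, without advancing time (a new reading comes with each control period).
- bot.capture(name): name is "side" or "top" or "wrist"; returns the picture (400x640x3 uint8, red, green, blue); there is no depth.
- bot.calibration(name): a dict with "intrinsics" (3x3 intrinsics, pixels), "k1" (the pictures are not rectified: a ray, as slopes to the right and down, at radius r is drawn at 1 + k1 r^2 times it, then the intrinsics apply), "rvec" (rotation vector, rad) and "tvec" (3), from world to camera coordinates, as OpenCV has them; the wrist camera has in their place "T_tool_cam" (4x4, takes a point from camera to tool coordinates, whose origin is the TCP and whose axes are the tool frame's). Camera axes: x right, y down, z forward; pixel columns grow to the right and rows downward; lengths in m; the calibration is good to about 2 mm. A picture is of the moment at which its call begins: read the wrist's pose just before it. calibration takes no time and is no camera call.
- bot.hand_in(): hands the job in, once; it reports no verdict.
The state is a dict: "time_s": time; "joint_positions": joint angles; "qvel": joint speeds; "tau": joint torques, N m; "position": TCP position; "tcp_rot": TCP orientation; "force": force on the tool from outside, world axes, zero at the start; "moment": the same for the moment, N m; "opening": opening from 0.0 (shut) to 1.0 (fully open).
Only numpy, scipy, OpenCV 4.12 (cv2) and the standard library are available. Lean on these libraries where they do the work, as an engineer would, in place of code of your own. Each camera call takes 0.05 s, during which the arm holds its last target.

### The job

Two hexagonal steel spacers from the analyser's service panel lie on the bench, a short one and a long one; sort them by length in the grey gauge box. Drop the short spacer through the slot in the metal gauge plate, so that it lies flat in the compartment underneath, and put the long spacer, which does not pass the slot, flat on the floor of the open compartment next to it. Let go of both.

Things in the scene. Friction and masses are not known exactly. Their poses are not given: they have to be found in the camera images.
- short_spacer: Short hexagonal steel spacer, 60 mm long over all: hexagonal body 46 mm long, 16 mm across the flats (18.5 mm across the corners), plus a thin dark threaded stud 8 mm thick and 14 mm long at its +x end. Loose, about 85 g, lying on one flat on the bench. Origin: on its axis at half the overall length, 8 mm above what it lies on; x along its axis towards the stud, z up at the start.
- long_spacer: Long hexagonal steel spacer, the same but 100 mm long over all: hexagonal body 86 mm long, 16 mm across the flats, plus the same 14 mm dark stud at its +x end. Loose, about 155 g, lying on one flat on the bench. Origin: on its axis at half the overall length, 8 mm above what it lies on; x along its axis towards the stud, z up at the start.
- gauge_slot (a point): Centre of the slot in the aluminium gauge plate, at the plate's top face, 34 mm above the bench. The slot is a rectangular opening 80 mm along x and 40 mm along y; z is up. The plate (142 by 72 mm, 4 mm thick) covers one half of the grey gauge box, which is fixed to the bench. Under the slot is the short compartment, 88 by 48 mm, its floor 30 mm below the plate's top face. A spacer let go just above the slot, in line with it, falls through.
- long_tray (a point): Centre of the inner floor of the gauge box's open compartment for the long spacer, 4 mm above the bench; it lies 76 mm from the slot's centre, on the slot's -y side. The compartment is 134 mm along x and 80 mm along y inside (same axes as the slot). Its outer walls are 4 mm thick and their tops are 16 mm above its floor; on the +y side it is bounded by the side of the gauge half, 30 mm above its floor.
There are look-alikes about, which are no part of the job. What is shaped like the short_spacer but purple or red is not meant.

How it is judged (in metres and radians):
At the end, for the whole second after the job is handed in: Both at rest: the short spacer flat under the gauge slot (middle within 30 mm along and 24 mm across of the slot's centre, 18 mm or more below the plate top); the long one flat on the open compartment's floor (middle within 30 mm along, 40 mm across of its centre, under 12 mm above the floor) (x of short_spacer in the frame of gauge_slot between -0.03 and 0.03 m and y of short_spacer in the frame of gauge_slot between -0.024 and 0.024 m and z of short_spacer in the frame of gauge_slot below -0.018 m and x of long_spacer in the frame of long_tray between -0.03 and 0.03 m and y of long_spacer in the frame of long_tray between -0.04 and 0.04 m and z of long_spacer in the frame of long_tray below 0.012 m and linear speed of each of short_spacer, long_spacer below 0.02 m/s); the robot touches nothing.
It also fails if it takes over 54 s, if anything falls off the work surface, if the arm or the gripper's body presses on something with over 40 N, if the wrist force passes 120 N, or if a joint passes its speed limit or range.

## Working session

There is one attempt and no reset: what is moved stays moved. The work goes in short steps, Python scripts to look and compute and a tool call to move; the robot and the scene stay as the last step left them, time stands still between calls to the robot, and variables do not carry over. Pictures are saved under pics/ and viewed, and the job is handed in when it is done.

Besides the shell and the picture viewer there is one more tool, called after "Request:" in YAML: its name, and indented under it one key for each argument. arm_command: Moves the arm, as the interface text tells. Its arguments: {"type":"object","properties":{"plan":{"type":"array"}},"required":["plan"]}

```bash
mkdir -p pics; python3 - <<'E'
from rig import bot
import cv2
print(bot.read_state())
for n in ("side","top"):
    im=bot.capture(n); cv2.imwrite(f"pics/{n}0.png",im[:,:,::-1]); print(n,bot.calibration(n))
print(bot.calibration("wrist"))
E
```

```text
{'time_s': 0.0, 'joint_positions': array([ 5.28005591e+01,  3.02798093e+01,  8.21594901e+01,  2.95731672e-06,
        6.76860024e+01, -1.02256612e+01]), 'qvel': array([ 0.02732276, -0.05242929,  0.0305391 ,  0.04758048, -0.07268077,
        0.04937273]), 'tau': array([-5.55634670e-04, -4.40047181e+01, -1.76589471e+01,  6.32540113e-02,
        5.84068056e-02, -1.99792689e-04]), 'position': array([0.28298802, 0.55642561, 0.22154534]), 'tcp_rot': array([[ 4.53581294e-01,  8.91213926e-01, -1.32223454e-03],
       [ 8.91212308e-01, -4.53583055e-01, -1.74193600e-03],
       [-2.15218080e-03, -3.88282111e-04, -9.99997609e-01]]), 'force': array([ 0.49022979, -0.46269527, -0.18332415]), 'moment': array([-0.04154981, -0.01140772, -0.0174053 ]), 'opening': 1.0024057090976268}
side {'intrinsics': array([[372.40576409,   0.        , 320.3654499 ],
       [  0.        , 372.40576409, 191.98185333],
       [  0.        ,   0.        ,   1.        ]]), 'k1': -0.000748821692037911, 'rvec': array([ 0.57498943, -2.55444672,  1.31572082]), 'tvec': array([0.481055  , 0.22536216, 0.44720179])}
top {'intri
[... 157 characters left out ...]
 ]]), 'k1': -0.06097383001119892, 'rvec': array([ 2.15016136, -2.16961269,  0.08799123]), 'tvec': array([-0.03531911,  0.55805034,  0.84280613])}
{'intrinsics': array([[317.52583042,   0.        , 321.70716855],
       [  0.        , 317.52583042, 196.35850294],
       [  0.        ,   0.        ,   1.        ]]), 'k1': -0.024319627452348343, 'T_tool_cam': array([[ 9.99998908e-01,  1.42251531e-03, -3.99432020e-04,
         2.32849450e-04],
       [-1.24731502e-03,  9.57668608e-01,  2.87870250e-01,
        -7.87140087e-02],
       [ 7.92023344e-04, -2.87869438e-01,  9.57669337e-01,
        -1.61925526e-01],
       [ 0.00000000e+00,  0.00000000e+00,  0.00000000e+00,
         1.00000000e+00]])}
```

View pics/top0.png

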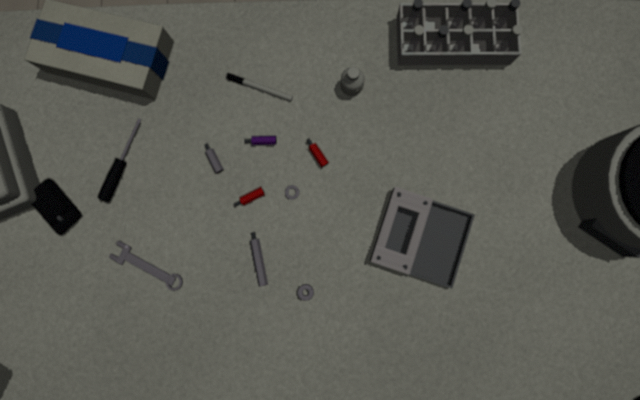

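View pics/side0.png

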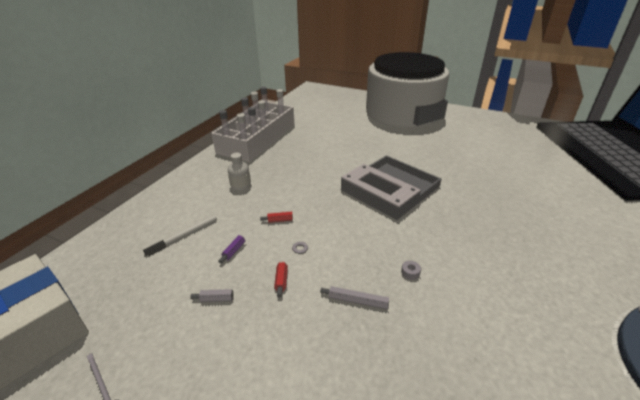

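The top view shows the grey short spacer at about (213,158), the long one at about (259,259), and the gauge box at about (420,235). I'll enlarge these.

```bash
python3 - <<'E'
import cv2
im=cv2.imread("pics/top0.png")
im=cv2.convertScaleAbs(im,alpha=1.8)
for n,(x,y,w,h,s) in dict(a=(190,130,100,75,8),b=(215,220,100,75,8),c=(360,180,120,112,6)).items():
    cv2.imwrite(f"pics/c_{n}.png",cv2.resize(im[y:y+h,x:x+w],None,fx=s if n!='c' else 5,fy=s if n!='c' else 5,interpolation=cv2.INTER_CUBIC))
E
```

```text
(no output)
```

View pics/c_a.png

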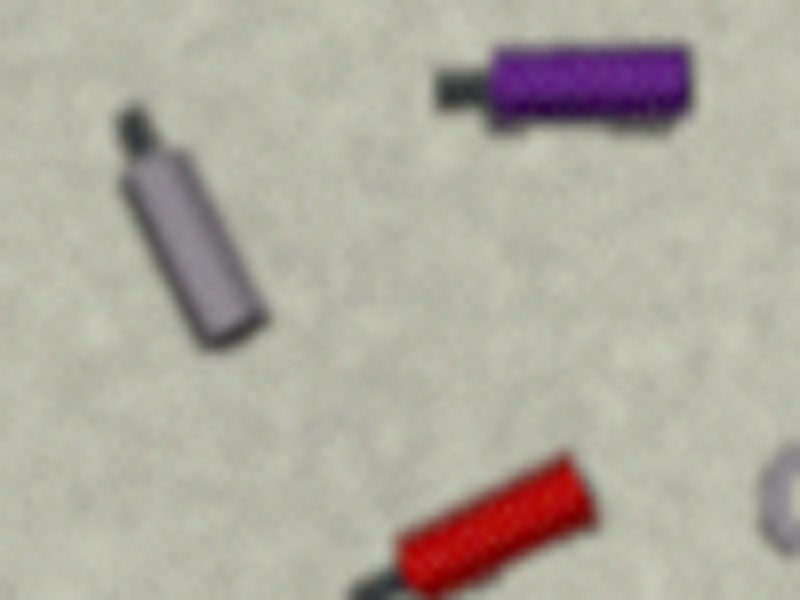

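View pics/c_b.png

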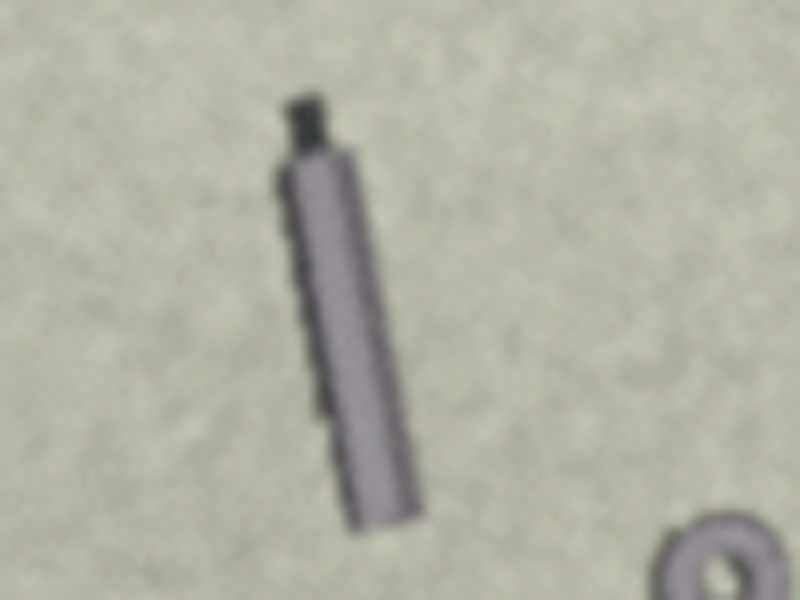

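View pics/c_c.png

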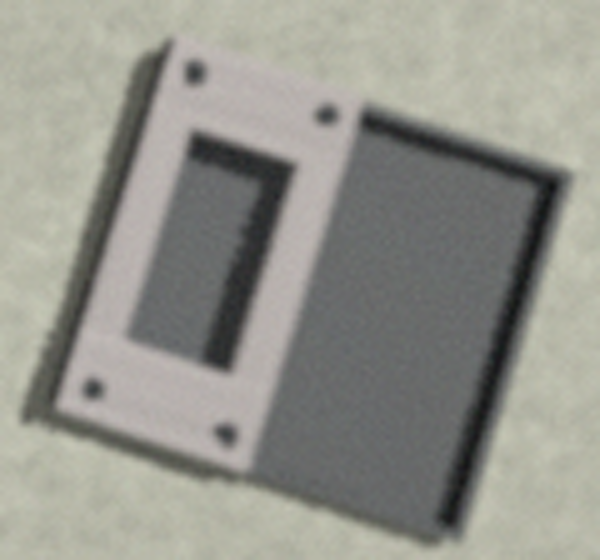

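```bash
cat > h.py <<'E'
import numpy as np, cv2
from rig import bot
def ray(name,px,z,st=None):
    c=bot.calibration(name); K=c['intrinsics']
    px=np.atleast_2d(np.array(px,float))
    d=np.array([c['k1'],0,0,0,0])
    u=cv2.undistortPoints(px[:,None],K,d)[:,0]
    r=np.c_[u,np.ones(len(u))]
    if name=='wrist':
        st=st or bot.read_state()
        T=np.eye(4);T[:3,:3]=st['tcp_rot'];T[:3,3]=st['position'];T=T@c['T_tool_cam'];R=T[:3,:3];o=T[:3,3]
    else:
        Rc=cv2.Rodrigues(c['rvec'])[0];R=Rc.T;o=-R@c['tvec']
    w=r@R.T
    return o+w*((z-o[2])/w[:,2])[:,None]
def crop(p,off,s): return (np.array(p,float)+.5)/s-.5+np.array(off)
E
python3 - <<'E'
from h import *
np.set_printoptions(precision=4,suppress=True)
def seg(P,n):
    v=P[0]-P[1]; print(n,P[:,:2].tolist(),'len',np.hypot(*v[:2]),'mid',P.mean(0)[:2],'yaw',np.degrees(np.arctan2(v[1],v[0])))
seg(ray('top',crop([(132,105),(235,332)],(190,130),8),.008),'short')
seg(ray('top',crop([(303,97),(387,525)],(215,220),8),.008),'long')
P=ray('top',crop([(172,38),(362,105),(58,408),(250,470)],(360,180),5),.034)
seg(P[[0,2]],'plateL');seg(P[[1,3]],'plateR');seg(P[[0,1]],'w')
S=ray('top',crop([(192,132),(297,162),(128,338),(232,372)],(360,180),5),.034)
seg(S[[0,2]],'slotL');seg(S[[1,3]],'slotR');seg(S[[0,1]],'w');print(S.mean(0),P.mean(0))
E
```

```text
short [[0.6595022031044454, 0.17687582167844365], [0.6046442303805131, 0.15127177158405583]] len 0.060538950706265346 mid [0.6321 0.1641] yaw 25.020034852351007
long [[0.49012855025392815, 0.0869612851578751], [0.3917701089650106, 0.06714911441579478]] len 0.10033396773923968 mid [0.4409 0.0771] yaw 11.388597246519291
plateL [[0.5676190434747121, -0.17363070800434935], [0.43523338540251527, -0.13002730291654016]] len 0.13938156046787614 mid [ 0.5014 -0.1518] yaw -18.230153102549675
plateR [[0.5426027329408323, -0.24166640703708206], [0.4126511191843301, -0.19797994827660895]] len 0.13709824432482584 mid [ 0.4776 -0.2198] yaw -18.581347745583063
w [[0.5676190434747121, -0.17363070800434935], [0.5426027329408323, -0.24166640703708206]] len 0.07248911735978095 mid [ 0.5551 -0.2076] yaw 69.81183351476311
slotL [[0.5334591084135939, -0.18003980577080372], [0.4598518159652822, -0.1554658715335369]] len 0.07760097773526312 mid [ 0.4967 -0.1678] yaw -18.461685034474787
slotR [[0.5222525592346906, -0.21759615577582564], [0.44740022251487604, -0.19236214056980452]] len 0.07899131493926534 mid [ 0.4848 -0.205 ] yaw -18.62984992407487
w [[0.5334591084135939, -0.18003980577080372], [0.5222525592346906, -0.21759615577582564]] len 0.03919268005889477 mid [ 0.5279 -0.1988] yaw 73.38526881148807
[ 0.4907 -0.1864  0.034 ] [ 0.4895 -0.1858  0.034 ]
```

Measured sizes match the given ones: 60.5 mm and 100.3 mm for the spacers, and a 78×39 mm slot. Next I'll hover over the short spacer and refine the position with the wrist camera.

```bash
cat >> h.py <<'E'
def go(x,y,z,jaw):
    s=bot.read_state(); R=s['tcp_rot']; d=R.T@(np.array([x,y,z])-s['position'])*100
    yaw=np.degrees(np.arctan2(R[1,0],R[0,0])); t=-((jaw-yaw+180)%360-180)
    print('t',round(s['time_s'],2),'pos',s['position'].round(4),'yaw',yaw.round(2),'open',round(s['opening'],3),'F',s['force'].round(1),'j6',s['joint_positions'][5].round(0))
    print('dx dy dz twist',d.round(2),round(t,1))
E
python3 -c "
from h import *
a=np.radians(25);go(.6321-.007*np.cos(a),.1641-.007*np.sin(a),.15,115)"
```

```text
t 0.1 pos [0.2831 0.5565 0.2217] yaw 63.03 open 1.001 F [ 0.8 -0.2  0.9] j6 -10.0
dx dy dz twist [-19.68  48.48   7.19] -52.0
```

Request:
arm_command:
  plan:
    - {"claw": 0.45, "dx": -10, "dy": 24, "dz": 0, "twist": -26}
    - {"claw": 0.45, "dx": -19.7, "dy": 48.5, "dz": 5, "twist": -52}
    - {"claw": 0.45, "dx": -19.7, "dy": 48.5, "dz": 7.2, "twist": -52}
    - {"claw": 0.45, "dx": -19.7, "dy": 48.5, "dz": 7.2, "twist": -52}
    - {"claw": 0.45, "dx": -19.7, "dy": 48.5, "dz": 7.2, "twist": -52}
    - {"claw": 0.45, "dx": -19.7, "dy": 48.5, "dz": 7.2, "twist": -52}
    - {"claw": 0.45, "dx": -19.7, "dy": 48.5, "dz": 7.2, "twist": -52}
    - {"claw": 0.45, "dx": -19.7, "dy": 48.5, "dz": 7.2, "twist": -52}

```text
time_s: 0.77
position: [0.4884, 0.3192, 0.1818]
tcp_rot: [[-0.428, 0.904, -0.002], [0.904, 0.428, -0.002], [-0.001, -0.003, -1.0]]
force: [0.8, 0.4, 0.9]
opening: 0.493
```

```bash
python3 -c "
from h import *
a=np.radians(25);go(.6321-.007*np.cos(a),.1641-.007*np.sin(a),.15,115)"
```

```text
t 0.77 pos [0.4884 0.3192 0.1818] yaw 115.36 open 0.493 F [0.8 0.4 0.9] j6 -93.0
dx dy dz twist [-20.16   5.65   3.18] 0.4
```

Request:
arm_command:
  plan:
    - {"claw": 0.45, "dx": -20.2, "dy": 5.7, "dz": 3.2, "twist": 0}
    - {"claw": 0.45, "dx": -20.2, "dy": 5.7, "dz": 3.2, "twist": 0}
    - {"claw": 0.45, "dx": -20.2, "dy": 5.7, "dz": 3.2, "twist": 0}
    - {"claw": 0.45, "dx": -20.2, "dy": 5.7, "dz": 3.2, "twist": 0}
    - {"claw": 0.45, "dx": -20.2, "dy": 5.7, "dz": 3.2, "twist": 0}
    - {"claw": 0.45, "dx": -20.2, "dy": 5.7, "dz": 3.2, "twist": 0}
    - {"claw": 0.45, "dx": -20.2, "dy": 5.7, "dz": 3.2, "twist": 0.4}
    - {"claw": 0.45, "dx": -20.2, "dy": 5.7, "dz": 3.2, "twist": 0.4}

```text
time_s: 1.43
position: [0.6255, 0.1609, 0.149]
tcp_rot: [[-0.42, 0.907, -0.004], [0.907, 0.42, -0.001], [0.001, -0.004, -1.0]]
force: [-0.2, 0.4, -0.7]
opening: 0.449
```

```bash
python3 -c "
from h import *
a=np.radians(25);go(.6321-.007*np.cos(a),.1641-.007*np.sin(a),.005,115)
s=bot.read_state();im=bot.capture('wrist');cv2.imwrite('pics/w1.png',im[:,:,::-1])
import pickle;pickle.dump(s,open('s1.pkl','wb'))"
```

```text
t 1.43 pos [0.6255 0.1609 0.149 ] yaw 114.86 open 0.449 F [-0.2  0.4 -0.7] j6 -110.0
dx dy dz twist [-0.    0.09 14.4 ] -0.1
```

View pics/w1.png

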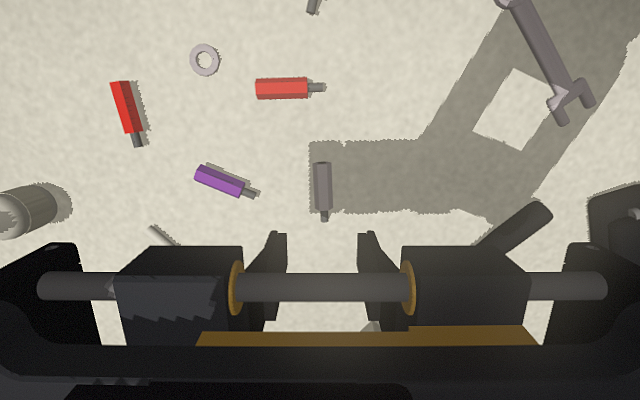

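```bash
python3 -c "
from h import *
import pickle;s=pickle.load(open('s1.pkl','rb'))
im=cv2.imread('pics/w1.png');cv2.imwrite('pics/w1c.png',cv2.resize(im[150:235,270:380],None,fx=7,fy=7,interpolation=cv2.INTER_CUBIC))
P=ray('wrist',[(323.5,221.5),(323,162.5)],.008,s);print(P,np.hypot(*(P[0]-P[1])[:2]),P.mean(0))"
```

```text
[[0.65951566 0.17858822 0.008     ]
 [0.60459051 0.15241649 0.008     ]] 0.06084185284734027 [0.63205308 0.16550236 0.008     ]
```

View pics/w1c.png

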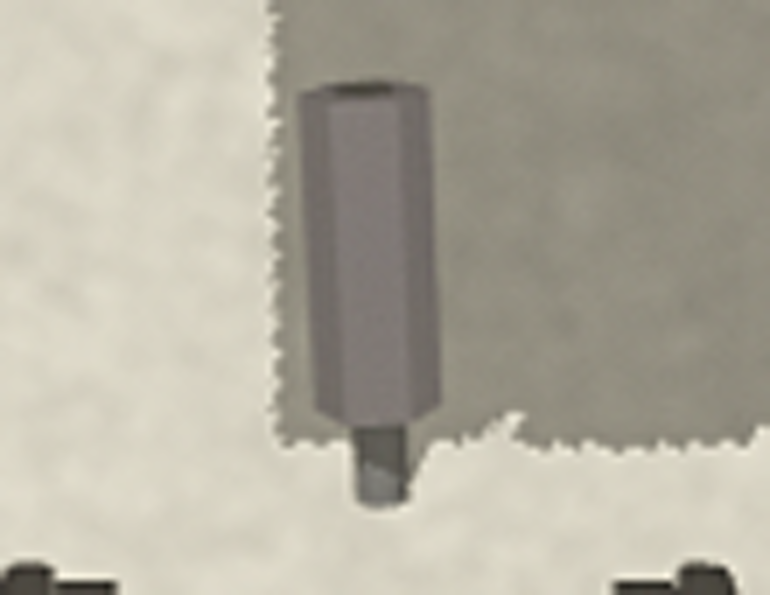

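The wrist view puts the short spacer at pixels (322,162)–(324,221). That agrees with the top view to about 1.4 mm, so I'll descend and grip.

Request:
arm_command:
  plan:
    - {"claw": 0.45, "dx": 0.06, "dy": 0.1, "dz": 4, "twist": 0}
    - {"claw": 0.45, "dx": 0.06, "dy": 0.1, "dz": 8, "twist": 0}
    - {"claw": 0.45, "dx": 0.06, "dy": 0.1, "dz": 11, "twist": 0}
    - {"claw": 0.45, "dx": 0.06, "dy": 0.1, "dz": 13, "twist": 0}
    - {"claw": 0.45, "dx": 0.06, "dy": 0.1, "dz": 14.2, "twist": 0}
    - {"claw": 0.45, "dx": 0.06, "dy": 0.1, "dz": 14.3, "twist": 0}
    - {"claw": 0.2, "dx": 0.06, "dy": 0.1, "dz": 14.3, "twist": 0}
    - {"claw": 0.0, "dx": 0.06, "dy": 0.1, "dz": 14.3, "twist": 0}

```text
time_s: 2.15
position: [0.6261, 0.1636, 0.008]
tcp_rot: [[-0.423, 0.906, -0.001], [0.906, 0.423, -0.001], [-0.0, -0.002, -1.0]]
force: [-0.5, -0.3, -0.2]
opening: 0.371
```

Request:
arm_command:
  plan:
    - {"claw": 0, "dz": 0}
    - {"claw": 0, "dz": 0}
    - {"claw": 0, "dz": 0}
    - {"claw": 0, "dz": 0}
    - {"claw": 0, "dz": 0}
    - {"claw": 0, "dz": 0}

```text
$.plan[0]: bad value
```

Request:
arm_command:
  plan:
    - {"claw": 0.37, "dx": 0, "dy": 0, "dz": 0.25, "twist": 0}
    - {"claw": 0.0, "dx": 0, "dy": 0, "dz": 0.25, "twist": 0}
    - {"claw": 0.0, "dx": 0, "dy": 0, "dz": 0.25, "twist": 0}
    - {"claw": 0.0, "dx": 0, "dy": 0, "dz": 0.25, "twist": 0}
    - {"claw": 0.0, "dx": 0, "dy": 0, "dz": 0.25, "twist": 0}
    - {"claw": 0.0, "dx": 0, "dy": 0, "dz": 0.25, "twist": 0}
    - {"claw": 0.0, "dx": 0, "dy": 0, "dz": 0.25, "twist": 0}
    - {"claw": 0.0, "dx": 0, "dy": 0, "dz": 0.25, "twist": 0}

```text
time_s: 2.82
position: [0.6267, 0.1634, 0.0064]
tcp_rot: [[-0.423, 0.906, -0.0], [0.906, 0.423, -0.001], [-0.001, -0.0, -1.0]]
force: [-0.2, 0.1, 5.1]
opening: 0.192
```

```bash
python3 -c "
from h import *
go(.49,-.186,.15,71.4)"
```

```text
t 2.82 pos [0.6267 0.1634 0.0064] yaw 115.03 open 0.192 F [-0.2  0.1  5.1] j6 -110.0
dx dy dz twist [-25.89 -27.17 -14.33] 43.6
```

Gripped at an opening of about 16.7 mm. Lifting and checking.

Request:
arm_command:
  plan:
    - {"claw": 0, "dx": 0, "dy": 0, "dz": -2, "twist": 0}
    - {"claw": 0, "dx": 0, "dy": 0, "dz": -5, "twist": 0}
    - {"claw": 0, "dx": 0, "dy": 0, "dz": -9, "twist": 0}
    - {"claw": 0, "dx": 0, "dy": 0, "dz": -12, "twist": 0}
    - {"claw": 0, "dx": 0, "dy": 0, "dz": -12, "twist": 0}

```text
time_s: 3.23
position: [0.6311, 0.1641, 0.133]
tcp_rot: [[-0.423, 0.906, 0.013], [0.906, 0.423, 0.0], [-0.005, 0.012, -1.0]]
force: [0.8, 0.2, 0.6]
opening: 0.194
```

```bash
python3 -c "
from h import *
go(.49,-.186,.13,71.4)
im=bot.capture('wrist');cv2.imwrite('pics/w2.png',im[:,:,::-1])"
```

```text
t 3.23 pos [0.6311 0.1641 0.133 ] yaw 115.04 open 0.194 F [0.8 0.2 0.6] j6 -110.0
dx dy dz twist [-25.74 -27.6    0.11] 43.6
```

View pics/w2.png

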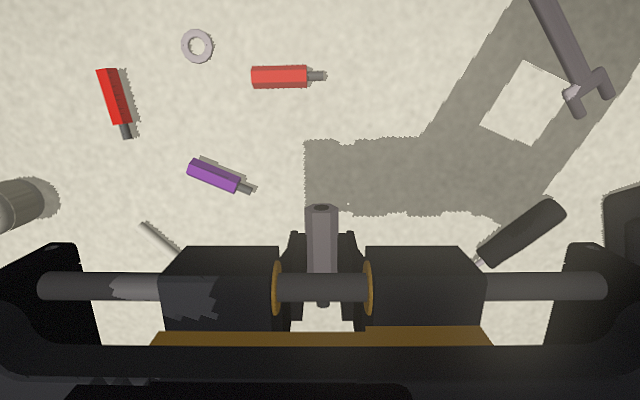

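```bash
python3 -c "
from h import *
s=bot.read_state()
for h in (.0,.005,.01):
  P=ray('wrist',[(322,208),(323,305)],s['position'][2]+h,s);print((P-s['position'])@s['tcp_rot']*1000)
go(.4834,-.1838,.13,71.4)"
```

```text
[[ -0.14017239 -23.69259162  -0.1683742 ]
 [  0.54967234  37.52983355   0.26557701]]
[[ -0.1469654  -25.39956718  -5.18067335]
 [  0.52150261  33.92571475  -4.7601693 ]]
[[ -0.15375842 -27.10654273 -10.1929725 ]
 [  0.49333288  30.32159595  -9.78591561]]
t 3.28 pos [0.6293 0.1639 0.13  ] yaw 115.03 open 0.193 F [ 0.9 -0.3 -0.7] j6 -110.0
dx dy dz twist [-25.33 -27.93  -0.11] 43.6
```

The spacer is held centred and level, with its ends at −24 and +36 mm along the tool's y, as expected. Moving over the slot.

Request:
arm_command:
  plan:
    - {"claw": 0, "dx": -12.7, "dy": -14, "dz": 0, "twist": 22}
    - {"claw": 0, "dx": -25.3, "dy": -27.9, "dz": 0, "twist": 43.6}
    - {"claw": 0, "dx": -25.3, "dy": -27.9, "dz": 0, "twist": 43.6}
    - {"claw": 0, "dx": -25.3, "dy": -27.9, "dz": 0, "twist": 43.6}
    - {"claw": 0, "dx": -25.3, "dy": -27.9, "dz": 0, "twist": 43.6}
    - {"claw": 0, "dx": -25.3, "dy": -27.9, "dz": 0, "twist": 43.6}
    - {"claw": 0, "dx": -25.3, "dy": -27.9, "dz": 0, "twist": 43.6}
    - {"claw": 0, "dx": -25.3, "dy": -27.9, "dz": 0, "twist": 43.6}

```text
time_s: 3.95
position: [0.4971, -0.1454, 0.127]
tcp_rot: [[0.319, 0.948, 0.004], [0.948, -0.319, 0.002], [0.003, 0.004, -1.0]]
force: [0.6, -0.8, -1.5]
opening: 0.193
```

```bash
python3 -c "
from h import *
go(.4834,-.1838,.12,71.4)"
```

```text
t 3.95 pos [ 0.4971 -0.1454  0.127 ] yaw 71.4 open 0.193 F [ 0.6 -0.8 -1.5] j6 -100.0
dx dy dz twist [-4.08 -0.08  0.68] -0.0
```

Request:
arm_command:
  plan:
    - {"claw": 0, "dx": -3, "dy": -0.1, "dz": 0.5, "twist": 0}
    - {"claw": 0, "dx": -4.1, "dy": -0.1, "dz": 0.7, "twist": 0}
    - {"claw": 0, "dx": -4.1, "dy": -0.1, "dz": 0.7, "twist": 0}
    - {"claw": 0, "dx": -4.1, "dy": -0.1, "dz": 0.7, "twist": 0}

```text
time_s: 4.28
position: [0.4823, -0.1833, 0.1186]
tcp_rot: [[0.321, 0.947, 0.002], [0.947, -0.321, 0.004], [0.005, 0.001, -1.0]]
force: [-0.3, 0.8, -1.6]
opening: 0.195
```

```bash
python3 -c "
from h import *
go(.4834,-.1838,.045,71.4)
for n in ('wrist','top'):
  s=bot.read_state();im=bot.capture(n);cv2.imwrite(f'pics/{n}3.png',im[:,:,::-1])
  if n=='wrist':
    import pickle;pickle.dump(s,open('s3.pkl','wb'))"
```

```text
t 4.28 pos [ 0.4823 -0.1833  0.1186] yaw 71.29 open 0.195 F [-0.3  0.8 -1.6] j6 -105.0
dx dy dz twist [-0.05  0.12  7.36] -0.1
```

View pics/wrist3.png

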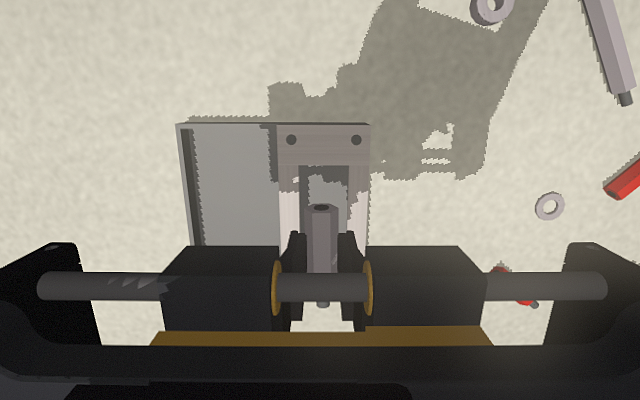

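View pics/top3.png

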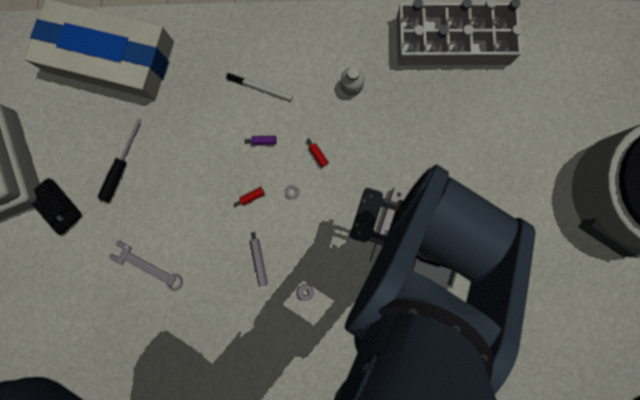

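```bash
python3 -c "
from h import *
np.set_printoptions(precision=1,suppress=True)
import pickle;s=pickle.load(open('s3.pkl','rb'))
im=cv2.imread('pics/wrist3.png');cv2.imwrite('pics/w3c.png',cv2.resize(im[115:235,260:390],None,fx=5,fy=5,interpolation=cv2.INTER_CUBIC))
P=ray('wrist',[(299,165),(349,165),(277,124.5),(370,124.5)],.034,s);print((P-s['position'])@s['tcp_rot']*1000)
C=np.array([.4903,-.1862,.034]);print((C-s['position'])@s['tcp_rot']*1000)"
```

```text
[[-17.9 -30.4  84.5]
 [ 21.5 -30.4  84.7]
 [-34.  -61.6  84.4]
 [ 36.7 -61.7  84.8]]
[-0.6  8.5 84.7]
```

View pics/w3c.png

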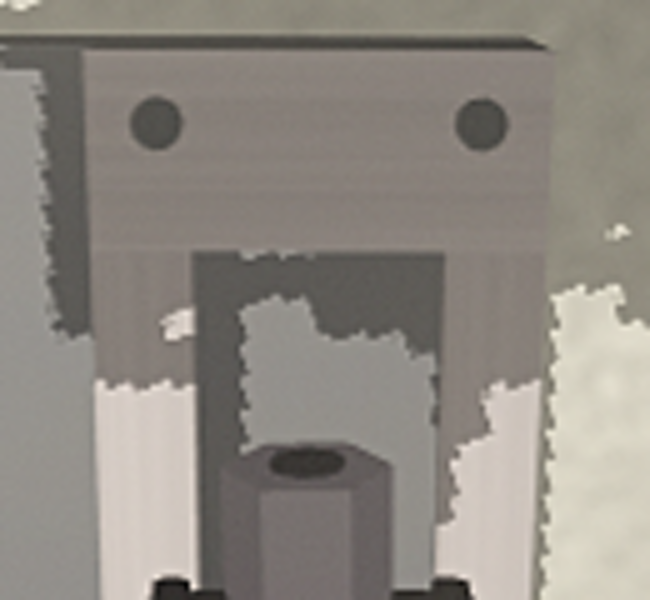

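Slot centre relative to the TCP: the wrist view gives (+1.6, 9.6) mm and the top view (−0.6, 8.5) mm, so they agree within about 2 mm. Lowering to just above the plate.

Request:
arm_command:
  plan:
    - {"claw": 0, "dx": 0.1, "dy": 0.25, "dz": 3, "twist": 0}
    - {"claw": 0, "dx": 0.1, "dy": 0.25, "dz": 5, "twist": 0}
    - {"claw": 0, "dx": 0.1, "dy": 0.25, "dz": 6.5, "twist": 0}
    - {"claw": 0, "dx": 0.1, "dy": 0.25, "dz": 7.2, "twist": 0}
    - {"claw": 0, "dx": 0.1, "dy": 0.25, "dz": 7.5, "twist": 0}
    - {"claw": 0, "dx": 0.1, "dy": 0.25, "dz": 7.5, "twist": 0}
    - {"claw": 0, "dx": 0.1, "dy": 0.25, "dz": 7.5, "twist": 0}

```text
time_s: 4.97
position: [0.4867, -0.1815, 0.0449]
tcp_rot: [[0.317, 0.948, 0.004], [0.949, -0.317, 0.003], [0.004, 0.003, -1.0]]
force: [0.7, 1.0, -1.4]
opening: 0.195
```

```bash
python3 -c "
from h import *
go(.485,-.1842,.042,71.4)
im=bot.capture('wrist');cv2.imwrite('pics/w4.png',im[:,:,::-1])"
```

```text
t 4.97 pos [ 0.4867 -0.1815  0.0449] yaw 71.53 open 0.195 F [ 0.7  1.  -1.4] j6 -105.0
dx dy dz twist [-0.31 -0.08  0.29] 0.1
```

View pics/w4.png

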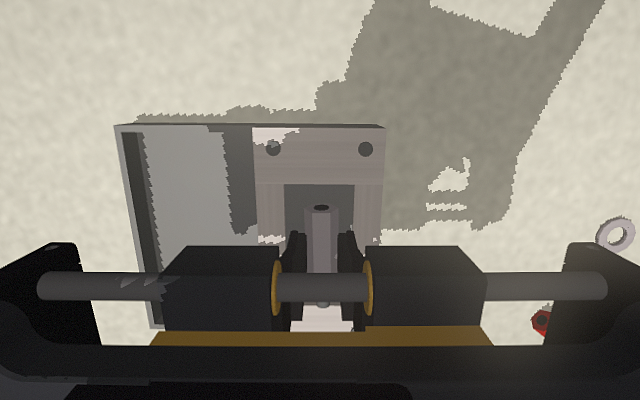

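The spacer (centre column about 321) lies between the slot edges (285 and 354). I'll nudge about 1 mm, then release.

Request:
arm_command:
  plan:
    - {"claw": 0, "dx": -0.13, "dy": 0, "dz": 0.15, "twist": 0}
    - {"claw": 0, "dx": -0.13, "dy": 0, "dz": 0.25, "twist": 0}
    - {"claw": 0, "dx": -0.13, "dy": 0, "dz": 0.25, "twist": 0}
    - {"claw": 0.45, "dx": -0.13, "dy": 0, "dz": 0.25, "twist": 0}
    - {"claw": 0.45, "dx": -0.13, "dy": 0, "dz": 0.25, "twist": 0}
    - {"claw": 0.45, "dx": -0.13, "dy": 0, "dz": 0.25, "twist": 0}
    - {"claw": 0.45, "dx": -0.13, "dy": 0, "dz": 0.25, "twist": 0}
    - {"claw": 0.45, "dx": -0.13, "dy": 0, "dz": 0.25, "twist": 0}

```text
time_s: 5.68
position: [0.4864, -0.1831, 0.0427]
tcp_rot: [[0.317, 0.948, 0.005], [0.948, -0.317, 0.002], [0.004, 0.004, -1.0]]
force: [-0.5, 0.6, -0.4]
opening: 0.426
```

Request:
arm_command:
  plan:
    - {"claw": 0.45, "dx": 0, "dy": 0, "dz": -2, "twist": 0}
    - {"claw": 0.45, "dx": 0, "dy": 0, "dz": -5, "twist": 0}
    - {"claw": 0.45, "dx": 0, "dy": 0, "dz": -9, "twist": 0}
    - {"claw": 0.45, "dx": 0, "dy": 0, "dz": -10, "twist": 0}
    - {"claw": 0.45, "dx": 0, "dy": 0, "dz": -10, "twist": 0}

```text
time_s: 6.1
position: [0.4881, -0.1846, 0.1459]
tcp_rot: [[0.317, 0.948, 0.012], [0.948, -0.317, -0.002], [0.002, 0.012, -1.0]]
force: [1.1, 0.3, -0.6]
opening: 0.451
```

```bash
python3 -c "
from h import *
a=np.radians(11.4);go(.4409-.007*np.cos(a),.0771-.007*np.sin(a),.14,101.4)
im=bot.capture('wrist');cv2.imwrite('pics/w5.png',im[:,:,::-1])"
```

```text
t 6.1 pos [ 0.4881 -0.1846  0.1459] yaw 71.52 open 0.451 F [ 1.1  0.3 -0.6] j6 -105.0
dx dy dz twist [ 22.97 -13.38   0.48] -29.9
```

View pics/w5.png

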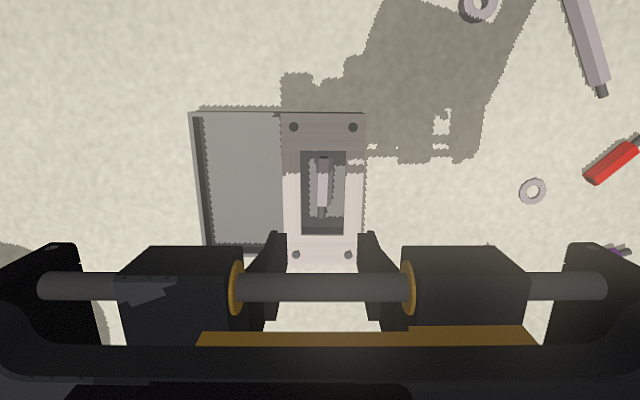

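The short spacer lies flat in the compartment under the slot, at about (322,187). Next is the long one.

Request:
arm_command:
  plan:
    - {"claw": 0.45, "dx": 11.5, "dy": -6.7, "dz": 0, "twist": -15}
    - {"claw": 0.45, "dx": 23, "dy": -13.4, "dz": 0, "twist": -29.9}
    - {"claw": 0.45, "dx": 23, "dy": -13.4, "dz": 0, "twist": -29.9}
    - {"claw": 0.45, "dx": 23, "dy": -13.4, "dz": 0, "twist": -29.9}
    - {"claw": 0.45, "dx": 23, "dy": -13.4, "dz": 0, "twist": -29.9}
    - {"claw": 0.45, "dx": 23, "dy": -13.4, "dz": 0, "twist": -29.9}
    - {"claw": 0.45, "dx": 23, "dy": -13.4, "dz": 0, "twist": -29.9}
    - {"claw": 0.45, "dx": 23, "dy": -13.4, "dz": 0, "twist": -29.9}

```text
time_s: 6.82
position: [0.429, 0.0801, 0.1418]
tcp_rot: [[-0.203, 0.979, 0.002], [0.979, 0.203, 0.001], [0.001, 0.002, -1.0]]
force: [0.2, 0.1, -0.4]
opening: 0.452
```

```bash
python3 -c "
from h import *
a=np.radians(11.4);go(.4409-.007*np.cos(a),.0771-.007*np.sin(a),.005,101.4)
s=bot.read_state();im=bot.capture('wrist');cv2.imwrite('pics/w6.png',im[:,:,::-1])
import pickle;pickle.dump(s,open('s6.pkl','wb'))"
```

```text
t 6.82 pos [0.429  0.0801 0.1418] yaw 101.7 open 0.452 F [ 0.2  0.1 -0.4] j6 -106.0
dx dy dz twist [-0.55  0.38 13.68] 0.3
```

View pics/w6.png

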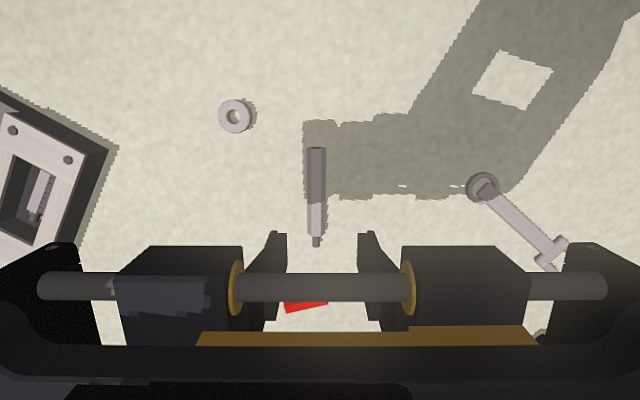

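```bash
python3 -c "
from h import *
np.set_printoptions(precision=1,suppress=True)
import pickle;s=pickle.load(open('s6.pkl','rb'))
P=ray('wrist',[(316,246),(316.5,148)],.008,s);print(P*1000,(P-s['position'])@s['tcp_rot']*1000)
print(bot.read_state()['position']*1000)"
```

```text
[[492.2  87.3   8. ]
 [394.1  67.8   8. ]] [[ -5.9  63.1 134. ]
 [ -5.1 -36.9 133.8]]
[430.6  78.4 142.1]
```

Request:
arm_command:
  plan:
    - {"claw": 0.45, "dx": -0.35, "dy": 0.4, "dz": 4, "twist": 0.3}
    - {"claw": 0.45, "dx": -0.35, "dy": 0.4, "dz": 8, "twist": 0.3}
    - {"claw": 0.45, "dx": -0.35, "dy": 0.4, "dz": 11, "twist": 0.3}
    - {"claw": 0.45, "dx": -0.35, "dy": 0.4, "dz": 12.8, "twist": 0.3}
    - {"claw": 0.45, "dx": -0.35, "dy": 0.4, "dz": 13.5, "twist": 0.3}
    - {"claw": 0.45, "dx": -0.35, "dy": 0.4, "dz": 13.6, "twist": 0.3}
    - {"claw": 0.45, "dx": -0.35, "dy": 0.4, "dz": 13.6, "twist": 0.3}
    - {"claw": 0.45, "dx": -0.35, "dy": 0.4, "dz": 13.6, "twist": 0.3}

```text
time_s: 7.53
position: [0.4364, 0.0753, 0.0068]
tcp_rot: [[-0.196, 0.981, 0.005], [0.981, 0.196, 0.0], [-0.001, 0.005, -1.0]]
force: [0.1, 0.4, 0.5]
opening: 0.447
```

Request:
arm_command:
  plan:
    - {"claw": 0.0, "dx": 0, "dy": 0, "dz": 0.1, "twist": 0}
    - {"claw": 0.0, "dx": 0, "dy": 0, "dz": 0.1, "twist": 0}
    - {"claw": 0.0, "dx": 0, "dy": 0, "dz": 0.1, "twist": 0}
    - {"claw": 0.0, "dx": 0, "dy": 0, "dz": 0.1, "twist": 0}
    - {"claw": 0.0, "dx": 0, "dy": 0, "dz": 0.1, "twist": 0}
    - {"claw": 0.0, "dx": 0, "dy": 0, "dz": 0.1, "twist": 0}
    - {"claw": 0.0, "dx": 0, "dy": 0, "dz": 0.1, "twist": 0}
    - {"claw": 0.0, "dx": 0, "dy": 0, "dz": 0.1, "twist": 0}

```text
time_s: 8.2
position: [0.4367, 0.0755, 0.0063]
tcp_rot: [[-0.196, 0.981, 0.007], [0.981, 0.196, 0.0], [-0.001, 0.006, -1.0]]
force: [-0.2, 1.1, 6.8]
opening: 0.19
```

Request:
arm_command:
  plan:
    - {"claw": 0, "dx": 0, "dy": 0, "dz": -2, "twist": 0}
    - {"claw": 0, "dx": 0, "dy": 0, "dz": -5, "twist": 0}
    - {"claw": 0, "dx": 0, "dy": 0, "dz": -9, "twist": 0}
    - {"claw": 0, "dx": 0, "dy": 0, "dz": -11, "twist": 0}
    - {"claw": 0, "dx": 0, "dy": 0, "dz": -11, "twist": 0}
    - {"claw": 0, "dx": 0, "dy": 0, "dz": -11, "twist": 0}

```text
time_s: 8.7
position: [0.4366, 0.0754, 0.1173]
tcp_rot: [[-0.196, 0.98, 0.01], [0.981, 0.196, 0.0], [-0.002, 0.009, -1.0]]
force: [-0.4, 0.2, -1.2]
opening: 0.192
```

```bash
python3 -c "
from h import *
go(.466-.0066,-.258+.0022,.12,71.4)
im=bot.capture('wrist');cv2.imwrite('pics/w7.png',im[:,:,::-1])"
```

```text
t 8.7 pos [0.4366 0.0754 0.1173] yaw 101.33 open 0.192 F [-0.4  0.2 -1.2] j6 -106.0
dx dy dz twist [-32.93  -4.27  -0.25] 29.9
```

View pics/w7.png

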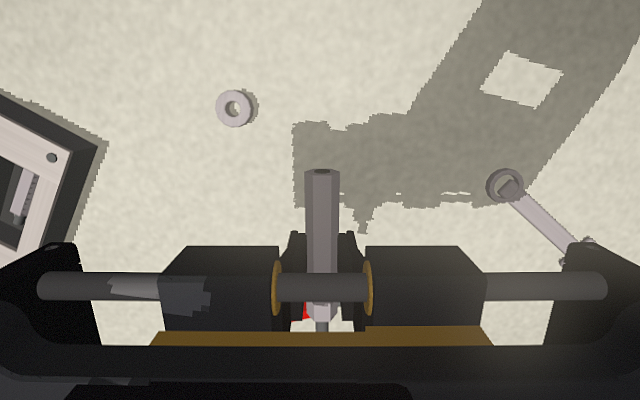

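The long spacer is held level and centred. Moving it over the open compartment.

Request:
arm_command:
  plan:
    - {"claw": 0, "dx": -16.5, "dy": -2.1, "dz": 0, "twist": 15}
    - {"claw": 0, "dx": -32.9, "dy": -4.3, "dz": 0, "twist": 29.9}
    - {"claw": 0, "dx": -32.9, "dy": -4.3, "dz": 0, "twist": 29.9}
    - {"claw": 0, "dx": -32.9, "dy": -4.3, "dz": 0, "twist": 29.9}
    - {"claw": 0, "dx": -32.9, "dy": -4.3, "dz": 0, "twist": 29.9}
    - {"claw": 0, "dx": -32.9, "dy": -4.3, "dz": 0, "twist": 29.9}
    - {"claw": 0, "dx": -32.9, "dy": -4.3, "dz": 0, "twist": 29.9}
    - {"claw": 0, "dx": -32.9, "dy": -4.3, "dz": 0, "twist": 29.9}

```text
time_s: 9.42
position: [0.4565, -0.257, 0.1138]
tcp_rot: [[0.319, 0.948, 0.003], [0.948, -0.319, 0.004], [0.004, 0.002, -1.0]]
force: [1.3, 0.5, -2.1]
opening: 0.193
```

Request:
arm_command:
  plan:
    - {"claw": 0, "dx": 0, "dy": 0, "dz": 0, "twist": 0}
    - {"claw": 0, "dx": 0, "dy": 0, "dz": 0, "twist": 0}

```text
time_s: 9.58
position: [0.4556, -0.259, 0.1113]
tcp_rot: [[0.324, 0.946, 0.0], [0.946, -0.324, 0.006], [0.006, -0.001, -1.0]]
force: [-0.2, 2.2, -2.1]
opening: 0.194
```

```bash
python3 -c "
from h import *
go(.466-.0066,-.258+.0022,.12,71.4)
s=bot.read_state();im=bot.capture('wrist');cv2.imwrite('pics/w8.png',im[:,:,::-1])
import pickle;pickle.dump(s,open('s8.pkl','wb'))"
```

```text
t 9.58 pos [ 0.4556 -0.259   0.1113] yaw 71.12 open 0.194 F [-0.2  2.2 -2.1] j6 -113.0
dx dy dz twist [ 0.43  0.26 -0.87] -0.3
```

View pics/w8.png

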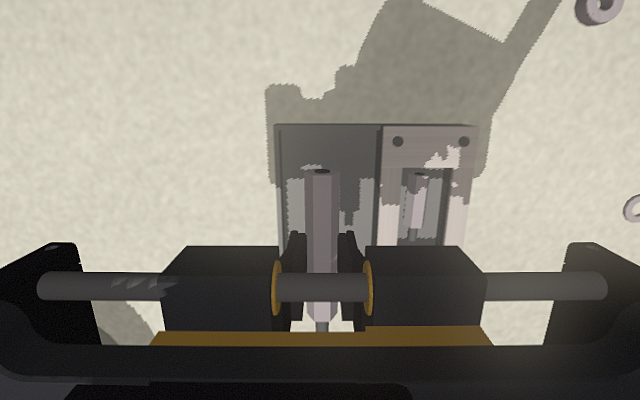

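```bash
python3 -c "
from h import *
np.set_printoptions(precision=1,suppress=True)
import pickle;s=pickle.load(open('s8.pkl','rb'))
f=lambda px,z:print(z,(ray('wrist',px,z,s)-s['position'])@s['tcp_rot']*1000)
f([(276,126),(276,240)],.02);f([(382,126),(376,244),(478,126)],.034)"
```

```text
0.02 [[-35.8 -60.   91.2]
 [-39.6  37.   91.1]]
0.034 [[ 44.6 -61.1  77.7]
 [ 44.9  34.3  77.5]
 [116.4 -61.5  78.1]]
```

Corrections: dx +0.5 cm and dy +0.3 cm, on which the wrist view and the state agree. Lowering.

Request:
arm_command:
  plan:
    - {"claw": 0, "dx": 0.5, "dy": 0.3, "dz": 2, "twist": -0.3}
    - {"claw": 0, "dx": 0.5, "dy": 0.3, "dz": 4.5, "twist": -0.3}
    - {"claw": 0, "dx": 0.5, "dy": 0.3, "dz": 6, "twist": -0.3}
    - {"claw": 0, "dx": 0.5, "dy": 0.3, "dz": 7.5, "twist": -0.3}
    - {"claw": 0, "dx": 0.5, "dy": 0.3, "dz": 8.5, "twist": -0.3}
    - {"claw": 0, "dx": 0.5, "dy": 0.3, "dz": 9.2, "twist": -0.3}
    - {"claw": 0, "dx": 0.5, "dy": 0.3, "dz": 9.5, "twist": -0.3}
    - {"claw": 0, "dx": 0.5, "dy": 0.3, "dz": 9.5, "twist": -0.3}

```text
time_s: 10.3
position: [0.4588, -0.2511, 0.0159]
tcp_rot: [[0.316, 0.949, -0.002], [0.949, -0.316, 0.009], [0.007, -0.005, -1.0]]
force: [-0.5, 0.1, -1.0]
opening: 0.19
```

```bash
python3 -c "
from h import *
go(.466-.0066,-.258+.0022,.0115,71.4)
im=bot.capture('wrist');cv2.imwrite('pics/w9.png',im[:,:,::-1])"
```

```text
t 10.3 pos [ 0.4588 -0.2511  0.0159] yaw 71.58 open 0.19 F [-0.5  0.1 -1. ] j6 -113.0
dx dy dz twist [-0.43  0.21  0.43] 0.2
```

View pics/w9.png

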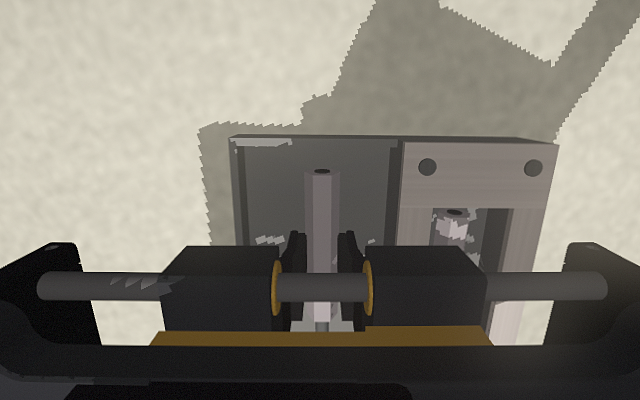

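The spacer is centred in the tray: the floor spans columns 245–395 and the spacer is at 321. Lowering the last 4 mm and releasing.

Request:
arm_command:
  plan:
    - {"claw": 0, "dx": -0.1, "dy": 0.1, "dz": 0.2, "twist": 0}
    - {"claw": 0, "dx": -0.1, "dy": 0.1, "dz": 0.4, "twist": 0}
    - {"claw": 0, "dx": -0.1, "dy": 0.1, "dz": 0.4, "twist": 0}
    - {"claw": 0.2, "dx": -0.1, "dy": 0.1, "dz": 0.4, "twist": 0}
    - {"claw": 0.35, "dx": -0.1, "dy": 0.1, "dz": 0.4, "twist": 0}
    - {"claw": 0.35, "dx": -0.1, "dy": 0.1, "dz": 0.4, "twist": 0}
    - {"claw": 0.35, "dx": -0.1, "dy": 0.1, "dz": 0.4, "twist": 0}
    - {"claw": 0.35, "dx": -0.1, "dy": 0.1, "dz": 0.4, "twist": 0}

```text
time_s: 11.02
position: [0.4599, -0.2529, 0.0127]
tcp_rot: [[0.316, 0.949, -0.001], [0.949, -0.316, 0.008], [0.007, -0.004, -1.0]]
force: [0.4, 0.2, -0.0]
opening: 0.335
```

Request:
arm_command:
  plan:
    - {"claw": 0.35, "dx": 0, "dy": 0, "dz": -1.5, "twist": 0}
    - {"claw": 0.35, "dx": 0, "dy": 0, "dz": -4, "twist": 0}
    - {"claw": 0.35, "dx": 0, "dy": 0, "dz": -8, "twist": 0}
    - {"claw": 0.35, "dx": 0, "dy": 0, "dz": -12, "twist": 0}
    - {"claw": 0.35, "dx": 0, "dy": 0, "dz": -16, "twist": 0}
    - {"claw": 0.35, "dx": 0, "dy": 0, "dz": -16, "twist": 0}
    - {"claw": 0.35, "dx": 0, "dy": 0, "dz": -16, "twist": 0}

```text
time_s: 11.6
position: [0.4615, -0.2552, 0.1753]
tcp_rot: [[0.316, 0.949, 0.004], [0.949, -0.316, 0.003], [0.004, 0.003, -1.0]]
force: [0.7, -0.7, -0.7]
opening: 0.349
```

```bash
python3 -c "
from h import *
go(.466-.0066,-.258+.0022,.0115,71.4)
s=bot.read_state();im=bot.capture('wrist');cv2.imwrite('pics/w10.png',im[:,:,::-1])
im=bot.capture('side');cv2.imwrite('pics/side10.png',im[:,:,::-1])
import pickle;pickle.dump(s,open('s10.pkl','wb'))"
```

```text
t 11.6 pos [ 0.4615 -0.2552  0.1753] yaw 71.57 open 0.349 F [ 0.7 -0.7 -0.7] j6 -113.0
dx dy dz twist [-0.19 -0.22 16.38] 0.2
```

View pics/w10.png

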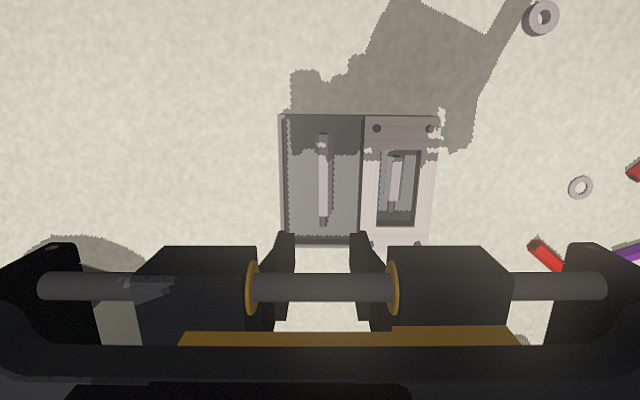

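View pics/side10.png

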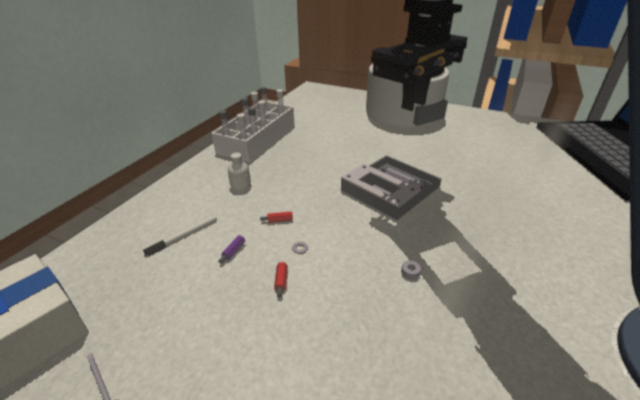

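```bash
python3 -c "
from h import *
np.set_printoptions(precision=1,suppress=True)
import pickle;s=pickle.load(open('s10.pkl','rb'))
f=lambda px,z:((ray('wrist',px,z,s)-s['position'])@s['tcp_rot']*1000)[:,:2]
c=f([(375,150),(419,150),(412,227),(376,227)],.034);print(c,c.mean(0))
L=f([(323,134),(324,227)],.012);S=f([(396,154),(391,213)],.012);print(L,S)
print('short rel slot',S.mean(0)-c.mean(0),'long rel tray',L.mean(0)-(c.mean(0)-[76,0]))"
```

```text
[[ 51.  -33.9]
 [ 93.2 -34. ]
 [ 93.1  45.4]
 [ 55.9  45.4]] [73.3  5.7]
[[  1.2 -46.8]
 [  2.6  54.3]] [[ 76.5 -26.6]
 [ 75.5  38. ]]
short rel slot [ 2.7 -0. ] long rel tray [ 4.6 -1.9]
```

Both are well inside tolerance: about 3 mm off across the slot and 5 mm across the tray, with lengths along the axis of 64 and 101 mm, so they lie flat. Handing in.

```bash
python3 -c "
from rig import bot
print(bot.hand_in(), bot.read_state()['time_s'])"
```

```text
the job is handed in; nothing more can be done
the job is handed in; nothing more can be done
```

I dropped the short spacer through the gauge slot into its compartment and laid the long one flat in the open compartment. I let go of both, then handed the job in at about 12 s.

- **Final position:** in the last wrist picture, the short spacer's middle was about 3 mm across and 0 mm along from the slot centre. The long spacer's middle was about 5 mm across and 2 mm along from the tray centre.
- **Lying flat:** the visible lengths of about 64 and 101 mm fit spacers lying flat on the compartment floors; I did not measure their heights directly. The short one reads about 4 mm over its true 60 mm, most likely from reading pixels inside the shaded slot.
- **Robot clear:** the gripper was empty and about 17 cm above the bench. The largest force I saw was about 7 N, while gripping.
- **Disagreements and errors:** the camera views and pose readings differed by only 1–2 mm. One move call was refused because a row left out some values; it moved nothing, and I sent it again in full.

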